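# Gauge the gap of the bonding press

### The job

Push the red cap of the small bonding press down until its upper plate is fully home. Then take the orange-handled brass taper gauge by its handle, lay its blade on the lower plate's ledge and slide it straight into the middle of the gap until it drags snugly between both plates, without prising the upper plate up off its seat. Finish while still holding the gauge there in the gripper, and leave the other things on the bench where they are.

Things in the scene. Friction and masses are not known exactly. Their poses are not given: they have to be found in the camera images.
- press: Bonding press fixed to the bench: blue base 200 x 130 mm and 14 mm thick, four upright steel guide posts (10 mm thick, tops 96 mm above the bench, at x +-32, y +-43 mm), two level plates. Origin on the bench under the middle of the upper plate; x points into the mouth (the way the blade is slid in), z up. Never moves in a run.
- lower_plate: Fixed lower plate of the press, steel, 125 x 100 mm, 14 mm thick. Origin on its top face, under the upper plate's middle; axes as the press. The top face is 40 to 41.5 mm above the bench (set by a screw, differs from run to run). It reaches from x = -80 to +45 mm, so a 35 mm ledge sticks out in front of the upper plate's front edge (x = -45 mm).
- upper_plate: Upper plate 90 x 100 x 18 mm with a red cap. Origin: middle of its underside; axes as the press. Slides up and down on the posts and stays where left: starts 7 to 14 mm too high; about 7 N pushes it to its hard stop, underside 46.5 mm above the bench (gap 5 to 6.5 mm). Over 11 N of lift raises it again. Its lowest 6 mm is a sprung steel facing: a wedged blade lifts it with 2 N plus 6 N/mm, up to 3 mm.
- cap_top (a point): Middle of the flat top of the red cap (32 mm across, 16 mm tall), 34 mm above the underside of the upper plate; 80.5 mm above the bench when home.
- mouth (a point): Middle of the mouth: below the upper plate's front edge, 40 mm above the bench (at or up to 1.5 mm under the lower plate's top face). x points into the mouth, z up.
- gauge: Taper gauge, about 0.15 kg: upright orange handle 36 mm long (x), 20 mm wide (y), 48 mm tall, and a brass blade 20 mm wide sticking out 120 mm in front of it. Underside of blade and handle: one flat plane. The blade's top slopes evenly from 10.4 mm at the handle to 2 mm at the tip. Origin at the underside below the handle's middle; x points to the tip, z up. Lies flat on the bench at the start.
- gauge_tip (a point): Middle of the lower edge of the blade's tip, 138 mm along x from the gauge's origin. Laid flat on the lower plate, the blade starts to drag on the upper plate's front edge when the tip is 43 to 64 mm past that edge, depending on the gap.
- gauge_grip (a point): Good point to grip the handle from above, fingers on its two sides along y (20 mm wide): 30 mm above the gauge's underside.
- brush: Brush lying on the bench: leave alone. Origin at its underside.
- spatula: Spatula lying on the bench: leave alone. Origin at its underside.
- jar: Amber jar, 60 mm across, 75 mm tall: leave alone. Origin at the middle of its underside.
- clay_bowl: Small terracotta bowl, 90 mm across, 45 mm tall: leave alone. Origin at the middle of its underside.
- loupe: Black loupe, 44 mm across, 30 mm tall: leave alone. Origin at the middle of its underside.
Things that resemble listed ones, but are neither listed nor needed, are in the scene too. Leave any pink or purple look-alike of the gauge alone. Of the things that look like the press, take the one that is farthest to the robot's left at the start.

How it is judged:
By the outcome, as a careful person would: the job done as asked, in the order asked, and still so for the second after the job is handed in, while the arm keeps its last pose, push and grip.
It also fails if it takes over 61 s, if anything falls off the work surface, if the arm or the gripper's body presses on something with over 40 N, if the wrist force passes 120 N, or if a joint passes its speed limit or range.

### The arm

A 6-joint arm with a two-finger parallel gripper is mounted at the origin on the work surface. World frame = base frame: x ahead of the robot, y to its left, z up, the work surface at z = 0. Lengths are in m, angles in rad, forces in N, time in s.
With the tool pointing down it reaches from about 0.375 to 0.9 m from the base axis. Payload 3.1 kg.
Tool frame: the origin (TCP) lies midway between the tips of the shut fingers; the grasp point (between the pads) lies 19 mm behind it; z points along the fingers, y is the direction in which the jaws open and shut (so a half turn about z gives the same grasp; the last joint's range is limited). The gripper opens to 87 mm and grips with 3 to 60 N. Pads are 19 mm wide; open, the fingers measure 117 mm over their backs; the gripper's body (75 mm by 190 mm) begins 51 mm behind the grasp point.
Start: joints at [-1.433, 0.527, 1.433, -0, 1.181, -0.178], TCP at [0.194, -0.594, 0.2] pointing down, gripper open.
Joint ranges: [-3.08, 3.08], [-0.75, 2.2], [0.22, 2.44], [-1.43, 4.57], [0, 2.65], [-2.85, 2.85]. Speed limits (rad/s): [2.79, 2.79, 3.14, 3.14, 3.14, 3.14].

### API

Orientations are given as a rotation vector (axis times angle).
In Python, from cell import arm gives the robot as it stands.
- The arm moves only by the shell command python3 -m crank 'ROWS'. ROWS is JSON, a list of rows, each an object with "grip": the gripper's target within -1 to 1 (shut at 1, half-way at 0, fully open at -1); "offset": the shift along the tool's x, y, z in cm, a list of three; "roll": the turn about the tool's z in rad. A call has 1 to 5 rows; each row shifts and turns the commanded pose from where the row before left it, along the tool's axes as they then stand; what a row does not reach is not made up. A row lasts 1/10 s, in which the tool goes at most 50 mm and 8.59 degrees, less where a joint would pass 70% of its speed; a pose out of reach is approached as far as the arm can. A call is refused whole if a number of a shift passes 5 or a number of a turn 0.15, either way. A call with a gripper value outside its range is refused whole. The fingers move at their own pace and stop on an object; the grip force is fixed at half the most. Time passes only in rows, so rows that do not move let the fingers close. It gives the time, the measured TCP pose, the force and the opening at its end, in the units of the state.
- arm.sense(): the state, without advancing time (a new reading comes with each control period).
- arm.capture(name): name is "side" or "top"; returns a dict with "pixels" (384x512x3 uint8, blue, green, red), "fov_y" (degrees; the focal length in pixels is half the picture's height over the tangent of half this angle, whatever the lens; pixels are square), "cx", "cy" (the principal point, pixels), "world_to_cam" (4x4, takes a point from world to camera coordinates). Camera axes: x right, y down, z forward; pixel columns grow to the right and rows downward; lengths in m; the calibration is good to about 2 mm. A picture is of the moment at which its call begins. There is no depth.
- arm.finish_job(): hands the job in, once; it reports no verdict.
The state is a dict: "time_s": time; "joints": joint angles; "dq": joint speeds; "joint_torque": joint torques, N m; "position": TCP position; "eef_rot": TCP orientation; "ft_force": force on the tool from outside, world axes, zero at the start; "moment": the same for the moment, N m; "width": finger opening in m.
Only numpy, scipy, OpenCV 4.12 (cv2) and the standard library are available. Lean on these libraries where they do the work, as an engineer would, in place of code of your own. Each camera call takes 0.05 s, during which the arm holds its last target. There are 200 camera calls.

## Working session

There is one attempt and no reset: what is moved stays moved. The work goes in short steps, Python scripts to look and compute and a shell command to move; the robot and the scene stay as the last step left them, time stands still between calls to the robot, and variables do not carry over. Pictures are saved under pics/ and viewed, about 8 in all and at most 12, crops included, and the job is handed in when it is done.

```bash
mkdir -p pics; ls
cat > h.py <<'E'
import numpy as np, cv2
from cell import arm
def cap(n):
    c=arm.capture(n); p=np.ascontiguousarray(c["pixels"]); h=p.shape[0]
    f=h/2/np.tan(np.radians(c["fov_y"])/2)
    return dict(img=p,K=np.array([[f,0,c["cx"]],[0,f,c["cy"]],[0,0,1]]),T=np.array(c["world_to_cam"]))
def ray(c,uv):
    R,t=c["T"][:3,:3],c["T"][:3,3]; d=R.T@np.linalg.solve(c["K"],[uv[0],uv[1],1]); return -R.T@t,d/np.linalg.norm(d)
def onz(c,uv,z):
    o,d=ray(c,uv); return o+d*(z-o[2])/d[2]
def two(c1,u1,c2,u2):
    o1,d1=ray(c1,u1);o2,d2=ray(c2,u2)
    s=np.linalg.lstsq(np.stack([d1,-d2],1),o2-o1,rcond=None)[0]
    a,b=o1+s[0]*d1,o2+s[1]*d2; return (a+b)/2,np.linalg.norm(a-b)
def proj(c,P):
    q=c["K"]@(c["T"]@np.r_[P,1])[:3]; return q[:2]/q[2]
E
python3 - <<'E'
from h import *
import pickle
cs={n:cap(n) for n in("side","top")}
pickle.dump(cs,open("c0.pkl","wb"))
for n,c in cs.items():
    cv2.imwrite(f"pics/{n}0.png",c["img"]); print(n,c["K"][0],ray(c,(256,192)))
print(arm.sense())
E
```

```text
pics
side [397.46684034   0.         259.0362959 ] (array([0.22655801, 1.1099786 , 1.09091697]), array([ 0.17904112, -0.72349065, -0.6667125 ]))
top [455.00688761   0.         250.64063624] (array([ 0.37340843, -0.03762776,  1.50214993]), array([ 0.10122572, -0.00940407, -0.99481904]))
{'time_s': 0.1, 'joints': array([-1.43350634e+00,  5.28388318e-01,  1.43378651e+00, -1.52478824e-05,
        1.18135966e+00, -1.78498680e-01]), 'dq': array([-0.00132214, -0.00197925, -0.00274434, -0.0010107 ,  0.00134141,
       -0.00016896]), 'joint_torque': array([-1.19935744e-04, -4.40983629e+01, -1.77151680e+01,  6.34056260e-02,
        5.33848896e-02, -4.07481366e-05]), 'position': array([ 0.19403116, -0.59338431,  0.1995563 ]), 'eef_rot': array([-3.10059403e+00, -4.93684838e-01, -4.06738954e-05]), 'ft_force': array([-0.60592273, -0.05119321, -0.22617871]), 'moment': array([ 0.01589849, -0.02577647, -0.0128392 ]), 'width': 0.08727159112625436}
```

View pics/top0.png

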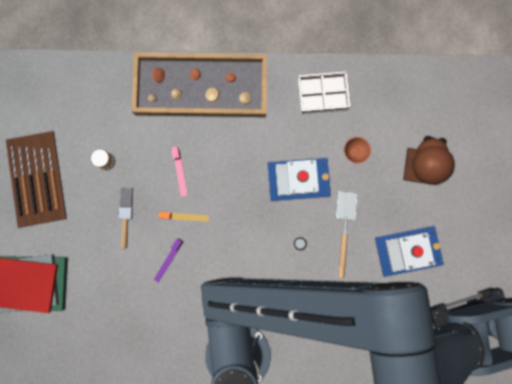

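View pics/side0.png

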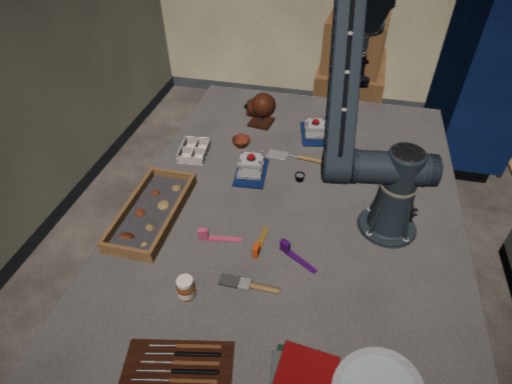

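Top view: two presses, at (300,178) and (410,250). World +y is left in the picture, so (300,178) is the one farthest left. Gauges: orange handle at (165,215) with its tip at (208,218), a pink look-alike at (180,170) and a purple one at (168,260). The orange one fits. I'll measure next and confirm with one crop.

```bash
cat > m.py <<'E'
from h import *
import pickle
cs=pickle.load(open("c0.pkl","rb"));T,S=cs["top"],cs["side"]
def blob(c,lo,hi,box,mx=False):
    x0,y0,x1,y1=box; hsv=cv2.cvtColor(c["img"],cv2.COLOR_BGR2HSV)
    m=cv2.inRange(hsv,lo,hi); k=np.zeros_like(m);k[y0:y1,x0:x1]=m[y0:y1,x0:x1]
    n,l,s,ce=cv2.connectedComponentsWithStats(k); i=1+np.argmax(s[1:,4])
    pts=np.argwhere(l==i)[:,::-1].astype(np.float32); return ce[i],s[i],pts
if __name__=="__main__":
    red=((0,150,90),(8,255,255)); 
    a=blob(T,*red,(285,160,320,195)); b=blob(S,*red,(235,145,265,170)); print("cap",a[:2],b[:2],two(T,a[0],S,b[0]))
    ora=((5,190,120),(13,255,255)); a=blob(T,*ora,(150,205,215,225)); b=blob(S,*ora,(245,220,275,262)); print("handle",a[:2],b[:2],two(T,a[0],S,b[0]))
    br=((14,120,90),(30,255,255)); a=blob(T,*br,(150,205,215,225)); print("blade",a[:2],cv2.minAreaRect(a[2]))
    bl=((100,150,50),(125,255,255)); a=blob(T,*bl,(260,150,335,205)); r=cv2.minAreaRect(a[2]);print("base",a[:2],r)
    B=cv2.boxPoints(r); W=np.array([onz(T,p,.014)[:2] for p in B]); print(W,[np.linalg.norm(W[i]-W[i-1]) for i in range(4)], [np.degrees(np.arctan2(*(W[i]-W[i-1])[::-1])) for i in range(4)], W.mean(0))
    im=[cv2.resize(c["img"][y0:y1,x0:x1],(390,int(390*(y1-y0)/(x1-x0))),interpolation=cv2.INTER_CUBIC) for c,(x0,y0,x1,y1) in((T,(150,150,340,280)),(S,(220,130,330,280)))]
    h=max(i.shape[0] for i in im); cv2.imwrite("pics/crop.png",np.hstack([cv2.copyMakeBorder(i,0,h-i.shape[0],0,0,cv2.BORDER_CONSTANT) for i in im]))
E
python3 m.py
```

```text
cap (array([302.74193548, 175.74193548]), array([299, 172,   9,   9,  62], dtype=int32)) (array([250.5483871 , 156.58064516]), array([248, 154,   6,   6,  31], dtype=int32)) (array([ 0.57169705, -0.19736505,  0.08279126]), np.float64(0.0009202840616067177))Traceback (most recent call last):
  File "m.py", line 12, in <module>
    ora=((5,190,120),(13,255,255)); a=blob(T,*ora,(150,205,215,225)); b=blob(S,*ora,(245,220,275,262)); print("handle",a[:2],b[:2],two(T,a[0],S,b[0]))
                                      ~~~~^^^^^^^^^^^^^^^^^^^^^^^^^^
  File "m.py", line 7, in blob
    n,l,s,ce=cv2.connectedComponentsWithStats(k); i=1+np.argmax(s[1:,4])
                                                      ~~~~~~~~~^^^^^^^^^
    return _wrapfunc(a, 'argmax', axis=axis, out=out, **kwds)
    return bound(*args, **kwds)
ValueError: attempt to get argmax of an empty sequence
```

```bash
sed -i 's/ora=((5,190,120),(13,255,255))/ora=((4,150,120),(14,255,255))/; s/br=((14,120,90)/br=((15,80,90)/' m.py
python3 -c "
from m import *
h=lambda c:cv2.cvtColor(c['img'],cv2.COLOR_BGR2HSV)
print([h(T)[216,x].tolist() for x in range(156,212,4)]); print(h(S)[252,250:262].tolist())"; python3 m.py
```

```text
[[8, 6, 164], [12, 165, 242], [12, 172, 246], [11, 179, 238], [20, 138, 188], [21, 135, 215], [21, 133, 214], [21, 134, 213], [21, 134, 213], [21, 132, 214], [21, 129, 212], [21, 124, 211], [20, 120, 211], [20, 79, 193]]
[[9, 21, 123], [9, 45, 118], [10, 134, 133], [11, 180, 153], [11, 184, 155], [11, 186, 155], [11, 186, 152], [11, 192, 125], [9, 164, 81], [10, 75, 92], [12, 37, 116], [10, 19, 120]]
cap (array([302.74193548, 175.74193548]), array([299, 172,   9,   9,  62], dtype=int32)) (array([250.5483871 , 156.58064516]), array([248, 154,   6,   6,  31], dtype=int32)) (array([ 0.57169705, -0.19736505,  0.08279126]), np.float64(0.0009202840616067177))
handle (array([165., 215.]), array([160, 213,  11,   5,  53], dtype=int32)) (array([255.59036145, 249.46987952]), array([253, 242,   7,  16,  83], dtype=int32)) (array([0.44470209, 0.24304889, 0.02470353]), np.float64(0.00014129491495733392))
blade (array([189.24774775, 216.85135135]), array([171, 213,  38,   9, 222], dtype=int32)) ((189.4727783203125, 216.89468383789062), (37.256324768066406, 5.916979789733887), 3.9451863765716553)
base (array([299.63655462, 182.45798319]), array([269, 160,  60,  40, 476], dtype=int32)) ((298.6529235839844, 178.98822021484375), (35.970664978027344, 57.59907531738281), 85.60128784179688)
[[ 0.62092361 -0.09203116]
 [ 0.6382858  -0.2819721 ]
 [ 0.51912812 -0.2907538 ]
 [ 0.50199651 -0.10226201]] [np.float64(0.11936635142888723), np.float64(0.1907328109913546), np.float64(0.11948083852974983), np.float64(0.1892687201453485)] [np.float64(4.916834865579173), np.float64(-84.77720101599931), np.float64(-175.78502393566515), np.float64(95.19322132569339)] [ 0.57008351 -0.19175477]
```

View pics/crop.png

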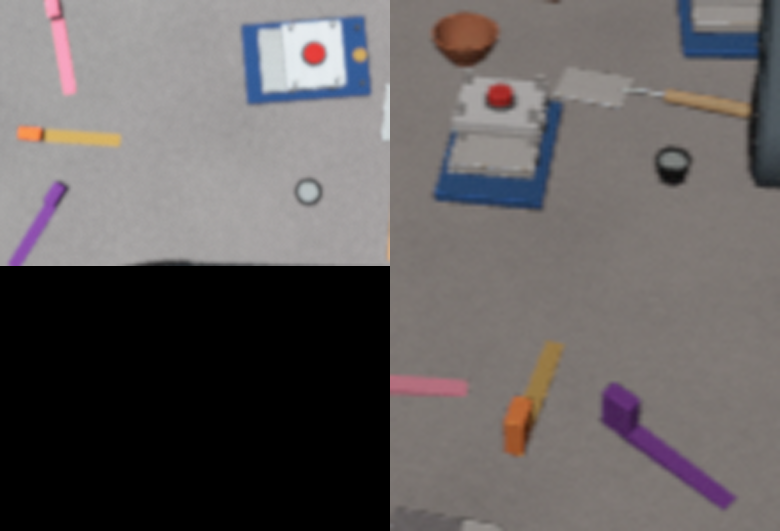

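Confirmed: the orange gauge points toward −y. The left press's ledge faces +y, and its orange dot marks the far end. Next I'll work out the moves.

```bash
cat >> h.py <<'E'
from scipy.spatial.transform import Rotation as Ro
def plan(P,yaw=None):
    s=arm.sense();R=Ro.from_rotvec(s["eef_rot"]).as_matrix()
    y=np.arctan2(R[1,0],R[0,0]); d=R.T@(np.array(P)-s["position"])*100
    print("t",round(s["time_s"],2),"pos",s["position"].round(4),"toolx yaw",round(np.degrees(y),2),"tilt",R[:,2].round(4),"F",s["ft_force"].round(1),"w",round(s["width"],4),"j",s["joints"].round(2),"d_tool_cm",d.round(2),"dist",round(np.linalg.norm(d),2))
    if yaw is not None: print("roll needed (tool z)",round(-((np.radians(yaw)-y+np.pi)%(2*np.pi)-np.pi),4))
E
python3 - <<'E'
from m import *
print("cap at z.09",onz(T,(302.74,175.74),.09),"z.0828",onz(T,(302.74,175.74),.0828))
H=onz(T,(165,215),.048); 
tipm=onz(T,(208.3,218.2),.002); bc=onz(T,(189.36,216.87),.005)
print("handle",H,"bladec",bc,"tip",tipm)
for P in (bc,tipm):
    v=(P-H)[:2]; print(np.linalg.norm(v),np.degrees(np.arctan2(v[1],v[0])))
# blade axis by fitLine on world points
a=blob(T,(15,80,90),(30,255,255),(150,205,215,225))
W=np.array([onz(T,p,.006)[:2] for p in a[2]]); W=W.astype(np.float32)
print("fit",cv2.fitLine(W,cv2.DIST_HUBER,0,.001,.001).ravel())
vx,vy,x0,y0=cv2.fitLine(W,cv2.DIST_HUBER,0,.001,.001).ravel(); u=np.array([vx,vy]);u*=-np.sign(u[1]); 
pr=W@u; print("extent",pr.min(),pr.max(),"yaw",np.degrees(np.arctan2(u[1],u[0])),"perp off handle",np.cross(u,H[:2]-[x0,y0]),"handle along",H[:2]@u)
# press plate whitish fit: lower/upper edges
plan([.572,-.197,.2],-85)
E
```

```text
cap at z.09 [ 0.57024043 -0.19661861  0.09      ] z.0828 [ 0.571244   -0.19742924  0.0828    ]
handle [0.44350917 0.23861146 0.048     ] bladec [0.44052412 0.1664257  0.005     ] tip [0.43712947 0.10429305 0.002     ]
0.07224745774924012 -92.36795931035022
0.1344698382870335 -92.71932298616052
fit [0.05437155 0.9985208  0.4405379  0.16666642]
extent -0.25103432 -0.12830037 yaw -93.1168 perp off handle -0.0009448931428839916 handle along -0.2623727868699791
t 0.1 pos [ 0.194  -0.5934  0.1996] toolx yaw 18.09 tilt [-3.0e-04  1.9e-03 -1.0e+00] F [-0.6 -0.1 -0.2] w 0.0873 j [-1.43  0.53  1.43 -0.    1.18 -0.18] d_tool_cm [ 4.824e+01 -2.594e+01  2.000e-02] dist 54.77
roll needed (tool z) 1.7993<stdin>:13: DeprecationWarning: Arrays of 2-dimensional vectors are deprecated. Use arrays of 3-dimensional vectors instead. (deprecated in NumPy 2.0)
```

```bash
A='[{"grip":1,"offset":[4.02,-2.16,0],"roll":0},{"grip":1,"offset":[4.02,-2.16,0],"roll":0},{"grip":1,"offset":[4.02,-2.16,0],"roll":0},{"grip":1,"offset":[4.02,-2.16,0],"roll":0}]' ; true
python3 -m crank '[{"grip":1,"offset":[4.0,-2.15,0],"roll":0},{"grip":1,"offset":[4.0,-2.15,0],"roll":0},{"grip":1,"offset":[4.0,-2.15,0],"roll":0},{"grip":1,"offset":[4.0,-2.15,0],"roll":0}]'
python3 -m crank '[{"grip":1,"offset":[4.0,-2.15,0],"roll":0},{"grip":1,"offset":[4.0,-2.15,0],"roll":0},{"grip":1,"offset":[4.0,-2.15,0],"roll":0},{"grip":1,"offset":[4.0,-2.15,0],"roll":0}]'
python3 -m crank '[{"grip":1,"offset":[4.0,-2.15,0],"roll":0},{"grip":1,"offset":[4.0,-2.15,0],"roll":0},{"grip":1,"offset":[4.0,-2.15,0],"roll":0},{"grip":1,"offset":[4.0,-2.15,0],"roll":0}]'
python3 -m crank '[{"grip":1,"offset":[0,0,0],"roll":-0.145},{"grip":1,"offset":[0,0,0],"roll":-0.145},{"grip":1,"offset":[0,0,0],"roll":-0.145},{"grip":1,"offset":[0,0,0],"roll":-0.145},{"grip":1,"offset":[0,0,0],"roll":-0.145}]'
python3 -m crank '[{"grip":1,"offset":[0,0,0],"roll":-0.145},{"grip":1,"offset":[0,0,0],"roll":-0.145},{"grip":1,"offset":[0,0,0],"roll":-0.145},{"grip":1,"offset":[0,0,0],"roll":-0.145},{"grip":1,"offset":[0,0,0],"roll":-0.04}]'
python3 -c "
from h import *
plan([.571,-.197,.1],95)"
```

```text
time_s: 0.5
position: [0.3202, -0.461, 0.2]
eef_rot: [-3.102, -0.493, 0.0]
ft_force: [0.3, 0.2, 0.9]
width: 0.0628
time_s: 0.9
position: [0.4457, -0.3295, 0.2002]
eef_rot: [-3.102, -0.494, 0.001]
ft_force: [1.2, -0.8, -0.6]
width: 0.0307
time_s: 1.3
position: [0.571, -0.198, 0.2]
eef_rot: [-3.102, -0.494, 0.001]
ft_force: [-0.4, -1.4, -0.7]
width: 0.0026
time_s: 1.8
position: [0.5699, -0.1994, 0.1999]
eef_rot: [-2.72, -1.57, 0.001]
ft_force: [-0.7, -0.4, 0.4]
width: 0.0005
time_s: 2.3
position: [0.5698, -0.1995, 0.1999]
eef_rot: [-2.114, -2.322, 0.001]
ft_force: [0.1, 0.0, -0.2]
width: 0.0006
t 2.3 pos [ 0.5698 -0.1995  0.1999] toolx yaw 95.35 tilt [-1.2e-03  6.0e-04 -1.0e+00] F [ 0.1  0.  -0.2] w 0.0006 j [-0.52  0.5   1.49 -0.    1.16 -0.62] d_tool_cm [0.23 0.15 9.99] dist 9.99
roll needed (tool z) 0.0062
```

```bash
python3 -m crank '[{"grip":1,"offset":[0.2,0.15,4],"roll":0},{"grip":1,"offset":[0,0,4],"roll":0},{"grip":1,"offset":[0,0,1.5],"roll":0},{"grip":1,"offset":[0,0,0],"roll":0}]'
python3 -m crank '[{"grip":1,"offset":[0,0,0.4],"roll":0},{"grip":1,"offset":[0,0,0.4],"roll":0},{"grip":1,"offset":[0,0,0],"roll":0}]'
python3 -m crank '[{"grip":1,"offset":[0,0,0.4],"roll":0},{"grip":1,"offset":[0,0,0.3],"roll":0},{"grip":1,"offset":[0,0,0],"roll":0}]'
python3 -m crank '[{"grip":1,"offset":[0,0,0.2],"roll":0},{"grip":1,"offset":[0,0,0.2],"roll":0},{"grip":1,"offset":[0,0,0],"roll":0}]'
python3 -c "
from h import *
plan([.571,-.197,.0805],95)"
```

```text
time_s: 2.7
position: [0.5691, -0.1963, 0.1021]
eef_rot: [-2.114, -2.314, 0.003]
ft_force: [0.6, -0.4, -0.4]
width: 0.0006
time_s: 3.0
position: [0.572, -0.1979, 0.0981]
eef_rot: [2.118, 2.318, 0.0]
ft_force: [0.7, 0.6, -0.8]
width: 0.0008
time_s: 3.3
position: [0.5713, -0.1975, 0.0902]
eef_rot: [-2.119, -2.319, 0.0]
ft_force: [0.2, 0.1, -0.5]
width: 0.0004
time_s: 3.6
position: [0.5714, -0.1975, 0.0861]
eef_rot: [-2.119, -2.319, 0.0]
ft_force: [-0.6, -0.2, -0.9]
width: 0.0008
t 3.6 pos [ 0.5714 -0.1975  0.0861] toolx yaw 95.15 tilt [-5.e-04  3.e-04 -1.e+00] F [-0.6 -0.2 -0.9] w 0.0008 j [-0.52  0.65  1.58  0.    0.91 -0.61] d_tool_cm [ 0.05 -0.03  0.56] dist 0.57
roll needed (tool z) 0.0027
```

```bash
python3 -m crank '[{"grip":1,"offset":[0,0,0.2],"roll":0},{"grip":1,"offset":[0,0,0],"roll":0}]'
python3 -c "
from h import *
plan([.571,-.197,.0805],95)
c=cap('side');cv2.imwrite('pics/s1.png',cv2.resize(c['img'][90:200,200:340],None,fx=4,fy=4,interpolation=cv2.INTER_CUBIC))"
```

```text
time_s: 3.8
position: [0.5714, -0.1975, 0.0842]
eef_rot: [-2.119, -2.319, 0.0]
ft_force: [-0.4, -0.6, -0.9]
width: 0.0008
t 3.8 pos [ 0.5714 -0.1975  0.0842] toolx yaw 95.16 tilt [-4.e-04  2.e-04 -1.e+00] F [-0.4 -0.6 -0.9] w 0.0008 j [-0.52  0.65  1.58  0.    0.91 -0.61] d_tool_cm [ 0.06 -0.04  0.37] dist 0.37
roll needed (tool z) 0.0027
```

View pics/s1.png

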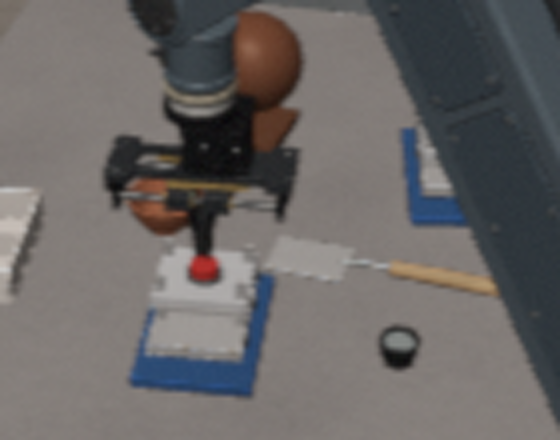

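The fingertips meet the middle of the red cap (crop pixel ~(204,265)). I'll keep pushing until the hard stop resists.

```bash
python3 -m crank '[{"grip":1,"offset":[0,0,0.2],"roll":0},{"grip":1,"offset":[0,0,0],"roll":0}]'
python3 -m crank '[{"grip":1,"offset":[0,0,0.15],"roll":0},{"grip":1,"offset":[0,0,0],"roll":0}]'
python3 -m crank '[{"grip":1,"offset":[0,0,0.1],"roll":0},{"grip":1,"offset":[0,0,0],"roll":0}]'
```

```text
time_s: 4.05
position: [0.5714, -0.1975, 0.0822]
eef_rot: [-2.119, -2.319, 0.0]
ft_force: [1.1, -0.8, 0.9]
width: 0.0006
time_s: 4.25
position: [0.5715, -0.1976, 0.0808]
eef_rot: [-2.119, -2.319, 0.0]
ft_force: [-0.8, -0.2, -0.4]
width: 0.0002
time_s: 4.45
position: [0.5715, -0.1976, 0.0798]
eef_rot: [-2.119, -2.319, 0.0]
ft_force: [-0.8, 0.6, -0.4]
width: 0.0005
```

```bash
python3 -m crank '[{"grip":1,"offset":[0,0,0.1],"roll":0},{"grip":1,"offset":[0,0,0],"roll":0}]'
python3 -c "
from h import *
print(arm.sense()['joint_torque'].round(2))
c=cap('side');cv2.imwrite('pics/s2.png',cv2.resize(c['img'][130:195,225:290],None,fx=9,fy=9,interpolation=cv2.INTER_CUBIC))"
```

```text
time_s: 4.65
position: [0.5715, -0.1976, 0.0788]
eef_rot: [-2.119, -2.319, 0.0]
ft_force: [-0.9, -0.1, 0.9]
width: 0.0006
[-1.000e-02 -4.495e+01 -1.306e+01  3.000e-02  6.000e-02  0.000e+00]
```

View pics/s2.png

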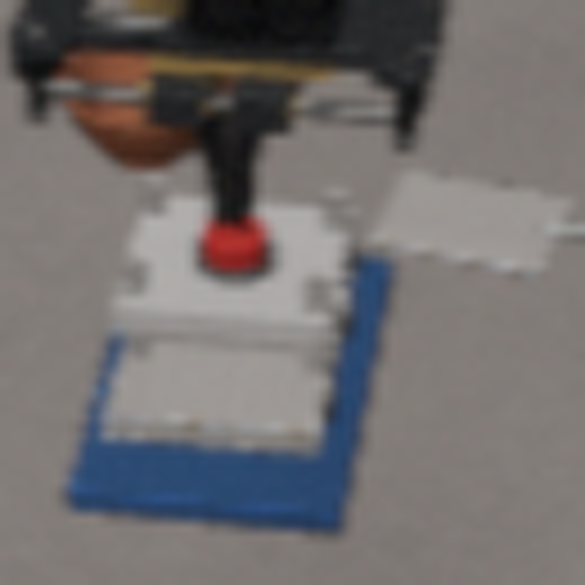

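Run:
```python
from m import *
P=arm.sense()["position"]
t=cap("top");s=cap("side")
print("tcp proj top",proj(t,P),"side",proj(s,P), "cap home top in side",proj(s,[.571,-.197,.0805]),proj(s,[.571,-.197,.094]))
red=((0,130,70),(9,255,255))
for n,c in(("old",S),("new",s)):
    b=blob(c,*red,(235,145,265,170)); print(n,b[0],b[1])
a=np.hstack([S["img"][135:185,230:280],s["img"][135:185,230:280]])
b=np.hstack([T["img"][150:200,275:325],t["img"][150:200,275:325]])
cv2.imwrite("pics/s3.png",cv2.resize(np.vstack([a,b]),None,fx=6,fy=6,interpolation=cv2.INTER_NEAREST))
```

```text
tcp proj top [302.64800173 175.81116254] side [250.71597291 157.30882173] cap home top in side [250.8042491  157.10204012] [250.7508256  154.52776481]
old [250.57575758 156.57575758] [248 154   6   6  33]
new [250.63333333 156.83333333] [248 154   6   6  30]
```

View pics/s3.png

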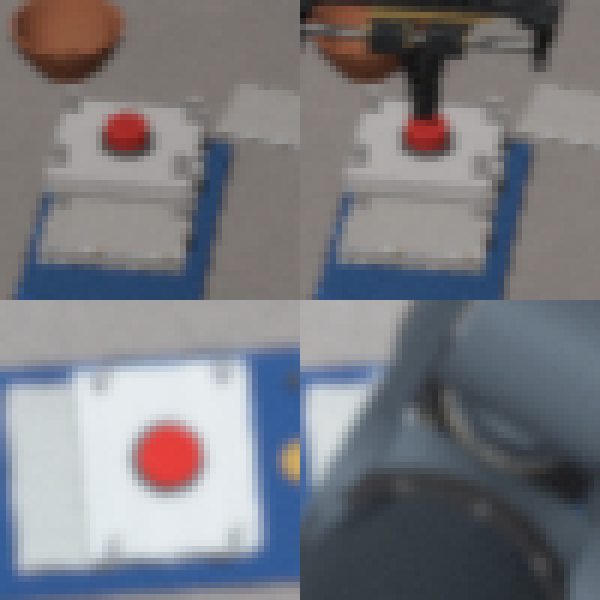

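The cap hasn't moved: its mask is unchanged and there is no force, though the TCP reads 0.079. I'll lift a little and compare the visible fingertip with the projected TCP.

```bash
python3 -m crank '[{"grip":1,"offset":[0,0,-3.5],"roll":0},{"grip":1,"offset":[0,0,0],"roll":0},{"grip":1,"offset":[0,0,0],"roll":0}]'
python3 - <<'E'
from m import *
P=arm.sense()["position"]; s=cap("side")
print(P,"tcp proj side",proj(s,P), "1cm up",proj(s,P+[0,0,.01]),"1cm -y",proj(s,P-[0,.01,0]))
b=blob(s,(0,130,70),(9,255,255),(235,145,265,170)); print(b[:2])
g=cv2.cvtColor(s["img"],cv2.COLOR_BGR2GRAY); print(g[135:168,244:258])
o,n=S["img"],s["img"]
print("diff cap rows", [(y,o[y,251].tolist(),n[y,251].tolist()) for y in range(148,164)])
print("diff plate rows x=262", [(y,int(o[y,262].mean()),int(n[y,262].mean())) for y in range(148,185)])
E
```

```text
time_s: 5.1
position: [0.5722, -0.1979, 0.1148]
eef_rot: [2.118, 2.318, 0.001]
ft_force: [-0.6, 0.1, 0.6]
width: 0.0001
[ 0.57215786 -0.19791096  0.11480473] tcp proj side [250.45156699 150.34539415] 1cm up [250.41013182 148.38941115] 1cm -y [251.03157527 148.98044364]
(array([250.57575758, 156.57575758]), array([248, 154,   6,   6,  33], dtype=int32))
[[ 37  37  33  29  21  33  37  34  32  34  34  33  46  75]
 [ 63  54  39  26  23  26  33  32  31  37  40  45  50  92]
 [ 97  84  54  23  19  29  31  25  23  42  77  91  87 106]
 [104  99  75  31  19  26  29  24  23  59  99 120 121 123]
 [105 102  81  41  23  26  29  28  30  73 111 124 124 124]
 [105 102  86  51  25  28  28  20  34  89 120 124 123 122]
 [106 104  89  58  27  26  26  26  43  95 121 123 122 123]
 [105 103  94  67  29  22  29  25  42  94 120 124 123 124]
 [ 99  93  69  40  27  26  29  24  41  93 120 123 123 123]
 [ 57  54  45  37  28  27  29  26  40  94 120 123 122 124]
 [ 44  41  44  46  41  29  26  28  48  96 122 124 124 124]
 [ 43  51  68  76  55  34  30  34  71 108 122 123 124 125]
 [ 62  89 109 104  73  49  45  44  78
[... 1755 characters left out ...]
]), (162, [158, 159, 162], [165, 167, 169]), (163, [161, 163, 165], [168, 171, 173])]
diff plate rows x=262 [(148, 117, 123), (149, 119, 125), (150, 122, 128), (151, 135, 142), (152, 112, 119), (153, 116, 122), (154, 116, 123), (155, 132, 140), (156, 157, 165), (157, 153, 160), (158, 151, 157), (159, 141, 148), (160, 145, 153), (161, 127, 133), (162, 141, 149), (163, 135, 140), (164, 110, 116), (165, 99, 106), (166, 91, 96), (167, 106, 112), (168, 93, 98), (169, 95, 98), (170, 79, 84), (171, 72, 75), (172, 77, 80), (173, 76, 79), (174, 66, 71), (175, 61, 64), (176, 62, 66), (177, 71, 72), (178, 70, 74), (179, 70, 75), (180, 71, 74), (181, 68, 75), (182, 72, 74), (183, 69, 75), (184, 70, 75)]
```

With the TCP at 0.115, the visible fingertip bottom is near row 148 but projects to row 150. So the reported pose puts the tip about 13 mm too low (or 18 mm off in y). Touching the cap will show which: I'll go down in small steps until there is force.

```bash
python3 -m crank '[{"grip":1,"offset":[0,0,3.4],"roll":0},{"grip":1,"offset":[0,0,0.2],"roll":0},{"grip":1,"offset":[0,0,0],"roll":0}]'
python3 -m crank '[{"grip":1,"offset":[0,0,0.2],"roll":0},{"grip":1,"offset":[0,0,0],"roll":0}]'
python3 -m crank '[{"grip":1,"offset":[0,0,0.2],"roll":0},{"grip":1,"offset":[0,0,0],"roll":0}]'
```

```text
time_s: 5.45
position: [0.5701, -0.1968, 0.0764]
eef_rot: [-2.116, -2.316, 0.002]
ft_force: [-0.3, -0.7, -0.0]
width: 0.0004
time_s: 5.65
position: [0.572, -0.1979, 0.0765]
eef_rot: [2.119, 2.318, 0.0]
ft_force: [-1.0, 0.8, 0.4]
width: 0.0005
time_s: 5.85
position: [0.5717, -0.1977, 0.0743]
eef_rot: [2.119, 2.319, 0.0]
ft_force: [0.5, -0.3, -0.2]
width: 0.0006
```

```bash
python3 -m crank '[{"grip":1,"offset":[0,0,0.15],"roll":0},{"grip":1,"offset":[0,0,0],"roll":0}]'
python3 -m crank '[{"grip":1,"offset":[0,0,0.15],"roll":0},{"grip":1,"offset":[0,0,0],"roll":0}]'
```

```text
time_s: 6.05
position: [0.5715, -0.1976, 0.0725]
eef_rot: [-2.119, -2.319, 0.0]
ft_force: [0.8, -0.4, 0.6]
width: 0.0006
time_s: 6.25
position: [0.5716, -0.1977, 0.0709]
eef_rot: [2.119, 2.319, 0.0]
ft_force: [0.4, 0.4, 0.7]
width: 0.0006
```

Run:
```python
from m import *
P=arm.sense()["position"]; s=cap("side"); print(proj(s,P))
b=blob(s,(0,130,70),(9,255,255),(235,145,265,170)); print(b[:2])
print(s["img"][146:164,246:257,2]); print(S["img"][146:164,246:257,2])
```

```text
[250.73285009 158.80311547]
(array([250.58333333, 157.29166667]), array([248, 155,   6,   5,  24], dtype=int32))
[[ 50  29  25  26  33  28  22  28  63  84  88]
 [ 93  57  26  27  33  23  18  50  97 122 125]
 [111  70  27  27  27  25  28  77 115 128 130]
 [127  99  41  23  29  27  31  80 117 130 131]
 [128 106  52  27  28  22  36  95 127 131 130]
 [136 116  71  31  24  21  38  99 129 131 131]
 [169 152 104  44  30  28  40 108 142 145 144]
 [173 160 116  45  29  26  52 131 168 171 171]
 [174 166 129  54  26  26  57 131 167 173 173]
 [174 169 135  55  31  30  68 134 167 172 174]
 [160 150 137  91  81  73 111 147 148 153 172]
 [147 122 148 165 163 152 146 138 106 127 161]
 [145 111 132 144 143 139 131 114  93 122 160]
 [146  99 108 127 133 132 121 102  85 121 159]
 [160 132 105  94  95  93  86  86 108 147 170]
 [173 169 160 141 129 127 128 148 165 170 172]
 [174 173 172 170 169 169 169 171 172 173 173]
 [173 173 172 172 172 172 172 171 172 173 174]]
[[ 76 105 121 124 124 123 122 123 122 122 123]
 [109 120 123 123 122 124 122 123 122 123 123]
 [124 124 125 124 124 122 124 123 123 123 124]
 [124 126 127 125 124 123 122 124 124 123 124]
 [125 126 126 125 126 125 124 125 124 123 123]
 [132 131 130 129 127 127 128 129 127 126 123]
 [164 163 159 155 154 151 145 146 142 138 137]
 [167 167 166 165 159 158 156 156 164 164 164]
 [167 164 165 167 162 162 163 162 163 165 166]
 [167 163 164 164 162 162 163 163 160 162 166]
 [153 147 161 165 164 164 163 158 143 145 164]
 [141 116 146 164 164 162 158 136 102 121 154]
 [138 106 126 137 137 134 127 109  89 117 153]
 [139  93 103 121 128 125 112  92  80 114 153]
 [153 126  99  87  91  89  80  79 102 141 162]
 [165 162 151 134 122 120 121 141 158 162 165]
 [166 165 164 163 162 162 162 162 166 166 165]
 [165 165 165 166 165 165 165 165 165 165 167]]
```

The fingertip now covers the cap's top, ending at row ~156 in front of its back edge. So it is above the cap and simply higher than reported. I'll go on down.

```bash
python3 -m crank '[{"grip":1,"offset":[0,0,0.2],"roll":0},{"grip":1,"offset":[0,0,0],"roll":0}]'
python3 -m crank '[{"grip":1,"offset":[0,0,0.2],"roll":0},{"grip":1,"offset":[0,0,0],"roll":0}]'
```

```text
time_s: 6.5
position: [0.5716, -0.1977, 0.0695]
eef_rot: [2.119, 2.319, 0.0]
ft_force: [-1.8, 0.6, 3.5]
width: 0.0004
time_s: 6.7
position: [0.5716, -0.1976, 0.0677]
eef_rot: [2.119, 2.319, 0.0]
ft_force: [-1.4, 0.2, 5.7]
width: 0.0006
```

```bash
python3 -m crank '[{"grip":1,"offset":[0,0,0.15],"roll":0},{"grip":1,"offset":[0,0,0],"roll":0}]'
python3 -m crank '[{"grip":1,"offset":[0,0,0.15],"roll":0},{"grip":1,"offset":[0,0,0],"roll":0}]'
```

```text
time_s: 6.9
position: [0.5716, -0.1976, 0.0662]
eef_rot: [2.119, 2.319, 0.0]
ft_force: [-2.1, 1.3, 5.9]
width: 0.0004
time_s: 7.1
position: [0.5717, -0.1976, 0.0648]
eef_rot: [2.119, 2.319, 0.0]
ft_force: [-0.3, 0.4, 5.5]
width: 0.0005
```

```bash
python3 -m crank '[{"grip":1,"offset":[0,0,0.15],"roll":0},{"grip":1,"offset":[0,0,0],"roll":0}]'
python3 -m crank '[{"grip":1,"offset":[0,0,0.15],"roll":0},{"grip":1,"offset":[0,0,0],"roll":0}]'
python3 -m crank '[{"grip":1,"offset":[0,0,0.1],"roll":0},{"grip":1,"offset":[0,0,0],"roll":0}]'
```

```text
time_s: 7.3
position: [0.5717, -0.1976, 0.0633]
eef_rot: [2.119, 2.319, 0.0]
ft_force: [-1.4, 0.9, 5.9]
width: 0.0008
time_s: 7.5
position: [0.5717, -0.1977, 0.0617]
eef_rot: [2.119, 2.319, 0.0]
ft_force: [-0.5, 0.4, 5.7]
width: 0.0004
time_s: 7.7
position: [0.5717, -0.1977, 0.0608]
eef_rot: [2.119, 2.319, 0.0]
ft_force: [-1.6, 0.4, 5.8]
width: 0.0004
```

```bash
python3 -m crank '[{"grip":1,"offset":[0,0,0.1],"roll":0},{"grip":1,"offset":[0,0,0],"roll":0}]'
python3 -m crank '[{"grip":1,"offset":[0,0,0.1],"roll":0},{"grip":1,"offset":[0,0,0],"roll":0}]'
```

```text
time_s: 7.9
position: [0.5717, -0.1977, 0.0598]
eef_rot: [2.119, 2.319, 0.0]
ft_force: [-1.8, 0.9, 5.8]
width: 0.0
time_s: 8.1
position: [0.5717, -0.1977, 0.0588]
eef_rot: [2.119, 2.319, 0.0]
ft_force: [-1.0, 0.2, 6.3]
width: 0.0006
```

```bash
python3 -m crank '[{"grip":1,"offset":[0,0,0.1],"roll":0},{"grip":1,"offset":[0,0,0],"roll":0}]'
python3 -m crank '[{"grip":1,"offset":[0,0,0.1],"roll":0},{"grip":1,"offset":[0,0,0],"roll":0}]'
```

```text
time_s: 8.3
position: [0.5717, -0.1977, 0.0588]
eef_rot: [2.119, 2.319, -0.0]
ft_force: [-3.2, 0.9, 11.0]
width: 0.0007
time_s: 8.5
position: [0.5717, -0.1977, 0.0587]
eef_rot: [2.118, 2.319, -0.0]
ft_force: [-4.6, 2.3, 15.7]
width: 0.0002
```

```bash
python3 -m crank '[{"grip":1,"offset":[0,0,0.1],"roll":0},{"grip":1,"offset":[0,0,0],"roll":0}]'
python3 - <<'E'
from m import *
P=arm.sense()["position"]; s=cap("side"); print(proj(s,P))
print(s["img"][150:164,246:257,2])
E
```

```text
time_s: 8.7
position: [0.5717, -0.1977, 0.0587]
eef_rot: [2.118, 2.319, -0.0]
ft_force: [-5.9, 2.2, 21.9]
width: 0.0002
[250.76274524 161.0853366 ]
[[112  71  30  26  30  27  19  49 101 127 127]
 [126  98  41  26  31  24  29  79 116 129 128]
 [130 103  47  24  28  26  38  94 126 128 128]
 [135 114  67  26  30  24  39  97 127 131 130]
 [161 143  90  38  25  21  42 108 138 137 135]
 [174 169 135  53  29  20  49 130 167 171 170]
 [175 172 140  58  26  17  49 126 167 173 173]
 [176 170 137  57  24  27  67 137 170 173 174]
 [166 158 135  75  58  66 109 149 158 160 172]
 [151 133 141 136 136 136 138 138 125 132 162]
 [145 114 130 146 154 152 140 115  97 124 160]
 [145  99 118 137 140 136 127 106  88 122 160]
 [155 114  93  98 106 107  98  86 105 148 171]
 [171 158 134 111 109 108 116 125 148 168 173]]
```

Hard stop reached: 22 N with no more travel, after about 11 mm of plate movement. The reported z of .0587 matches the true 0.0805, so the true tip is reported +22 mm. With that correction y agrees as well. Now to above the gauge.

```bash
python3 -m crank '[{"grip":1,"offset":[0,0,-0.5],"roll":0},{"grip":1,"offset":[0,0,-3],"roll":0},{"grip":-0.2,"offset":[0,0,-4],"roll":0},{"grip":-0.2,"offset":[4.45,-0.9,0],"roll":0},{"grip":-0.2,"offset":[4.45,-0.9,0],"roll":0}]'
python3 -m crank '[{"grip":-0.2,"offset":[4.45,-0.9,0],"roll":0},{"grip":-0.2,"offset":[4.45,-0.9,0],"roll":0},{"grip":-0.2,"offset":[4.45,-0.9,0],"roll":0},{"grip":-0.2,"offset":[4.45,-0.9,0],"roll":0},{"grip":-0.2,"offset":[4.45,-0.9,0],"roll":0}]'
python3 -m crank '[{"grip":-0.2,"offset":[4.45,-0.9,0],"roll":0},{"grip":-0.2,"offset":[4.45,-0.9,0],"roll":0},{"grip":-0.2,"offset":[4.45,-0.9,0],"roll":0},{"grip":-0.2,"offset":[0,0,0],"roll":0.14},{"grip":-0.2,"offset":[0,0,0],"roll":0}]'
python3 -c "
from m import *
plan([.444,.2405,-.0108],87)
s=cap('side')
for n,z in (('old',S),('new',s)):
    b=blob(z,(0,130,70),(9,255,255),(235,145,265,175)); print(n,b[0])
cv2.imwrite('pics/s4.png',cv2.resize(s['img'][150:290,190:330],None,fx=4,fy=4,interpolation=cv2.INTER_CUBIC))
for dz in (0,.0218): print(proj(s,arm.sense()['position']+[0,0,dz]))
"
```

```text
time_s: 9.25
position: [0.5469, -0.1112, 0.1312]
eef_rot: [2.12, 2.313, 0.003]
ft_force: [0.0, -0.4, -1.3]
width: 0.0169
time_s: 9.75
position: [0.4802, 0.1085, 0.1298]
eef_rot: [2.12, 2.319, 0.0]
ft_force: [-0.4, 0.3, -0.3]
width: 0.0507
time_s: 10.25
position: [0.4412, 0.2389, 0.1297]
eef_rot: [2.272, 2.169, -0.0]
ft_force: [-0.2, -0.8, 0.3]
width: 0.0523
t 10.25 pos [0.4412 0.2389 0.1297] toolx yaw 87.33 tilt [-1.e-04 -2.e-04 -1.e+00] F [-0.2 -0.8  0.3] w 0.0523 j [ 0.27  0.47  1.81 -0.    0.86  0.32] d_tool_cm [ 0.18  0.27 14.05] dist 14.06
roll needed (tool z) 0.0058
old [250.57575758 156.57575758]
new [238.84615385 145.69230769]
[256.582362  227.7115446]
[256.53468128 223.11618793]
```

View pics/s4.png

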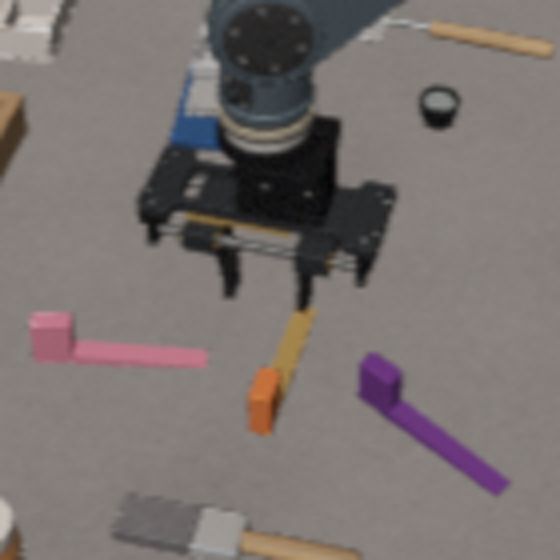

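The fingertip midpoint at crop (266,298), pixel (256.6,224.5), matches the projection with the 22 mm correction. Lowering over the handle.

```bash
python3 -m crank '[{"grip":-0.2,"offset":[0.2,0.25,4],"roll":0},{"grip":-0.2,"offset":[0,0,4],"roll":0},{"grip":-0.2,"offset":[0,0,3],"roll":0},{"grip":-0.2,"offset":[0,0,0],"roll":0}]'
python3 -m crank '[{"grip":-0.2,"offset":[0,0,1],"roll":0},{"grip":-0.2,"offset":[0,0,1],"roll":0},{"grip":-0.2,"offset":[0,0,0.5],"roll":0},{"grip":-0.2,"offset":[0,0,0.4],"roll":0},{"grip":-0.2,"offset":[0,0,0],"roll":0}]'
python3 -c "
from m import *
plan([.444,.2405,-.0108],87)
s=cap('side')
cv2.imwrite('pics/s5.png',cv2.resize(s['img'][190:280,210:310],None,fx=6,fy=6,interpolation=cv2.INTER_CUBIC))
"
```

```text
time_s: 10.7
position: [0.4422, 0.2373, 0.0166]
eef_rot: [-2.274, -2.162, 0.012]
ft_force: [0.2, 0.4, 0.4]
width: 0.0519
time_s: 11.2
position: [0.4446, 0.2394, -0.009]
eef_rot: [2.276, 2.165, 0.0]
ft_force: [0.2, -1.2, 0.1]
width: 0.0523
t 11.2 pos [ 0.4446  0.2394 -0.009 ] toolx yaw 87.15 tilt [ 2.e-04  1.e-04 -1.e+00] F [ 0.2 -1.2  0.1] w 0.0523 j [0.27 0.73 1.88 0.   0.54 0.32] d_tool_cm [ 0.11 -0.07  0.18] dist 0.22
roll needed (tool z) 0.0026
```

View pics/s5.png

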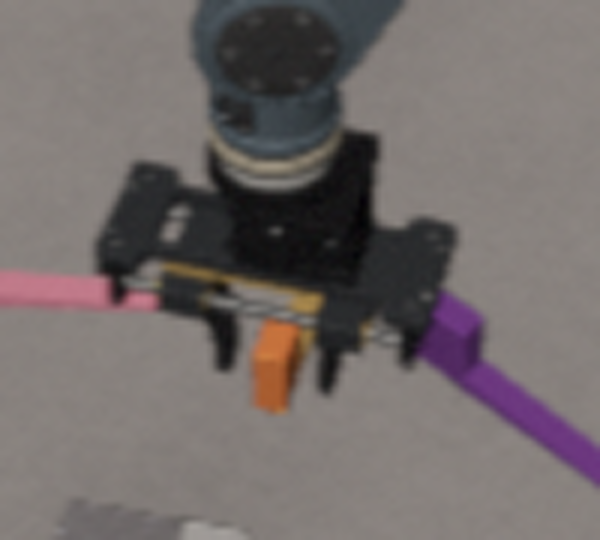

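The fingers straddle the orange handle (fingers at crop (225,365) and (328,388), handle at (275,365)). Closing.

```bash
python3 -m crank '[{"grip":1,"offset":[0,0,0],"roll":0},{"grip":1,"offset":[0,0,0],"roll":0},{"grip":1,"offset":[0,0,0],"roll":0},{"grip":1,"offset":[0,0,0],"roll":0},{"grip":1,"offset":[0,0,0],"roll":0}]'
python3 -m crank '[{"grip":1,"offset":[0,0,0],"roll":0},{"grip":1,"offset":[0,0,0],"roll":0},{"grip":1,"offset":[0,0,0],"roll":0}]'
python3 -c "
from h import *
plan([.444,.2405,.1],87)"
```

```text
time_s: 11.75
position: [0.4445, 0.2394, -0.009]
eef_rot: [-2.276, -2.165, 0.0]
ft_force: [-0.6, 0.6, -0.0]
width: 0.02
time_s: 12.05
position: [0.4444, 0.2394, -0.009]
eef_rot: [-2.276, -2.165, 0.0]
ft_force: [-0.6, 0.6, 1.6]
width: 0.0198
t 12.05 pos [ 0.4444  0.2394 -0.009 ] toolx yaw 87.14 tilt [-2.e-04 -0.e+00 -1.e+00] F [-0.6  0.6  1.6] w 0.0198 j [0.27 0.73 1.88 0.   0.54 0.32] d_tool_cm [  0.11  -0.05 -10.9 ] dist 10.9
roll needed (tool z) 0.0025
```

Held: width is 19.8 mm. With the underside on the bench the reported z is −0.009. Lifting and carrying it to in front of the mouth.

```bash
python3 -m crank '[{"grip":1,"offset":[0,0,-1],"roll":0},{"grip":1,"offset":[0,0,-3],"roll":0},{"grip":1,"offset":[0,0,-4],"roll":0},{"grip":1,"offset":[0,0,-3],"roll":0},{"grip":1,"offset":[0,0,0],"roll":0}]'
python3 -m crank '[{"grip":1,"offset":[-2.95,1.52,0],"roll":0},{"grip":1,"offset":[-2.95,1.52,0],"roll":0},{"grip":1,"offset":[-2.95,1.52,0],"roll":0},{"grip":1,"offset":[-2.95,1.52,0],"roll":0}]'
python3 -m crank '[{"grip":1,"offset":[-2.95,1.52,0],"roll":0},{"grip":1,"offset":[-2.95,1.52,0],"roll":0},{"grip":1,"offset":[-2.95,1.52,0],"roll":0},{"grip":1,"offset":[-2.95,1.52,0],"roll":0},{"grip":1,"offset":[0,0,0],"roll":-0.137}]'
python3 -m crank '[{"grip":1,"offset":[0,0,0],"roll":0},{"grip":1,"offset":[0,0,0],"roll":0}]'
python3 - <<'E'
from m import *
plan([.554,-.0027,.05],95)
t=cap("top");s=cap("side"); import pickle; pickle.dump((t,s,arm.sense()["position"]),open("c1.pkl","wb"))
# press yaw from base + plates (old top)
for n,(lo,hi,z) in {"base":((100,150,50),(125,255,255),.014),"white":((0,0,195),(180,40,255),.06)} .items() if 0 else {"base":(((100,150,50)),((125,255,255)),.014)}.items(): pass
hs=cv2.cvtColor(T["img"],cv2.COLOR_BGR2HSV); m=cv2.inRange(hs,(100,110,50),(125,255,255)); k=np.zeros_like(m);k[152:206,262:336]=m[152:206,262:336]
e=[]
for x in range(275,325): 
    r=np.flatnonzero(k[:,x]); e.append((x,r.min(),r.max()))
e=np.array(e,float)
L=[]
for j in(1,2):
    p=np.array([onz(T,(q[0],q[j]),.014)[:2] for q in e],np.float32); v=cv2.fitLine(p,cv2.DIST_HUBER,0,.001,.001).ravel(); L.append(v)
    print("edge yaw",np.degrees(np.arctan2(v[1],v[0])),v[2:])
for j,d in((.0,.0),):
    ed=np.array([.0872,-.9962]);nn=np.array([.9962,.0872]); print("lateral edges rel cap",[(l[2:]-[.571,-.197])@nn for l in L])
im=np.vstack([t["img"][140:240,210:340],s["img"][120:220,200:330]])
cv2.imwrite("pics/s6.png",cv2.resize(np.hstack([t["img"][130:240,210:340],s["img"][120:230,200:330]]),None,fx=3,fy=4.0*.75,interpolation=cv2.INTER_CUBIC))
E
```

```text
time_s: 12.55
position: [0.4475, 0.2403, 0.1051]
eef_rot: [2.273, 2.162, 0.013]
ft_force: [0.4, 0.0, -0.6]
width: 0.0196
time_s: 12.95
position: [0.4988, 0.1173, 0.1002]
eef_rot: [-2.275, -2.165, 0.002]
ft_force: [0.6, 0.2, -1.1]
width: 0.0198
time_s: 13.45
position: [0.5567, -0.0066, 0.1003]
eef_rot: [2.122, 2.313, 0.001]
ft_force: [-0.1, 0.2, -0.5]
width: 0.0197
time_s: 13.65
position: [0.5529, -0.002, 0.1001]
eef_rot: [-2.124, -2.311, 0.002]
ft_force: [0.9, -0.1, -2.4]
width: 0.02
t 13.65 pos [ 0.5529 -0.002   0.1001] toolx yaw 94.83 tilt [-2.7e-03  7.0e-04 -1.0e+00] F [ 0.9 -0.1 -2.4] w 0.02 j [-0.21  0.57  1.7   0.    0.87 -0.29] d_tool_cm [-0.08  0.12  5.01] dist 5.01
roll needed (tool z) -0.003
edge yaw 39.891884 [ 0.5618168  -0.17663746]
edge yaw -84.77443 [ 0.5100763  -0.19473301]
lateral edges rel cap [np.float64(-0.0073726784699439515), np.float64(-0.06049452383451457)]
```

View pics/s6.png

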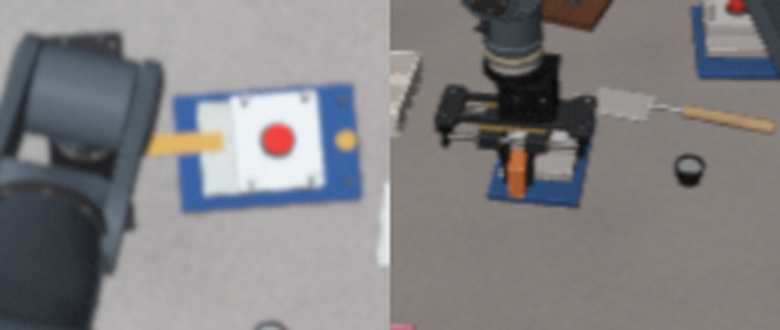

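The blade tip shows over the ledge (top pixel ~(284,177)), in line with the cap (302,177). I'll measure the blade's lateral offset and the remaining distances.

```bash
cat > b.py <<'E'
from m import *
def blade(t,zu,C=(.571,-.197),yaw=-85.):
    a=blob(t,(15,80,90),(30,255,255),(240,160,325,195)); 
    W=np.array([onz(t,p,zu+.005)[:2] for p in a[2]],np.float32)
    u=np.array([np.cos(np.radians(yaw)),np.sin(np.radians(yaw))]); n=np.array([-u[1],u[0]])
    L=np.c_[(W-C)@u,(W-C)@n]; v=cv2.fitLine(L.astype(np.float32),cv2.DIST_HUBER,0,.001,.001).ravel()
    print("blade in press frame: x range",L[:,0].min(),L[:,0].max(),"angle deg",np.degrees(np.arctan(v[1]/v[0])),"y at tip",v[3]+(L[:,0].max()-v[2])*v[1]/v[0],"y mid",v[3],"mid x",v[2])
    r=blob(t,(0,150,90),(8,255,255),(285,160,320,195)); print("cap px",r[0],"home cap",onz(t,r[0],.0805))
E
python3 - <<'E'
from b import *
import pickle
t,s,P=pickle.load(open("c1.pkl","rb")); blade(t,P[2]+.009)
# white upper plate edges along x for yaw, in current view
g=cv2.cvtColor(t["img"],cv2.COLOR_BGR2HSV); m=cv2.inRange(g,(0,0,200),(180,45,255)); k=np.zeros_like(m);k[150:205,287:325]=m[150:205,287:325]
c=max(cv2.findContours(k,0,1)[0],key=cv2.contourArea); r=cv2.minAreaRect(c); print(r)
B=np.array([onz(t,p,.0645)[:2] for p in cv2.boxPoints(r)]); print(B.mean(0),[(round(np.linalg.norm(B[i]-B[i-1]),4),round(np.degrees(np.arctan2(*(B[i]-B[i-1])[::-1])),1)) for i in range(4)])
E
```

```text
blade in press frame: x range -0.1417148531032943 -0.06384750370078726 angle deg -0.2094452 y at tip -0.0023844254447344592 y mid -0.0022394718 mid x -0.10350082
cap px [302.22580645 176.17741935] home cap [ 0.57015238 -0.19607202  0.0805    ]
((300.8970642089844, 176.66175842285156), (31.368871688842773, 30.218421936035156), 85.60128784179688)
[ 0.57092241 -0.19362397] [(np.float64(0.1007), np.float64(4.7)), (np.float64(0.0967), np.float64(-84.8)), (np.float64(0.1007), np.float64(-175.6)), (np.float64(0.096), np.float64(95.2))]
```

```bash
python3 -m crank '[{"grip":1,"offset":[-0.5,0.15,2],"roll":0},{"grip":1,"offset":[0,0,2],"roll":0},{"grip":1,"offset":[0,0,1.5],"roll":0},{"grip":1,"offset":[0,0,0.8],"roll":0},{"grip":1,"offset":[0,0,0],"roll":0}]'
python3 -m crank '[{"grip":1,"offset":[0,0,0],"roll":0},{"grip":1,"offset":[0,0,0],"roll":0}]'
python3 - <<'E'
from b import *
plan([.554,-.0027,.0325],95); t=cap("top"); blade(t,arm.sense()["position"][2]+.009,C=(.5702,-.196))
E
```

```text
time_s: 14.25
position: [0.555, -0.0065, 0.037]
eef_rot: [-2.121, -2.315, 0.002]
ft_force: [-0.3, 0.3, -2.1]
width: 0.0197
time_s: 14.45
position: [0.5568, -0.0072, 0.0388]
eef_rot: [2.122, 2.315, 0.001]
ft_force: [-0.9, 0.6, -1.6]
width: 0.0197
t 14.45 pos [ 0.5568 -0.0072  0.0388] toolx yaw 94.99 tilt [ 1.7e-03 -4.0e-04 -1.0e+00] F [-0.9  0.6 -1.6] w 0.0197 j [-0.21  0.67  1.73 -0.    0.73 -0.3 ] d_tool_cm [ 0.48 -0.24  0.63] dist 0.82
roll needed (tool z) -0.0001
blade in press frame: x range -0.13296923270902272 -0.05806320919389027 angle deg -0.19370866 y at tip 0.002601686030902341 y mid 0.0027307975 mid x -0.09625208
cap px [302.22580645 176.17741935] home cap [ 0.57015238 -0.19607202  0.0805    ]
```

```bash
python3 -m crank '[{"grip":1,"offset":[0,-0.25,0.3],"roll":0},{"grip":1,"offset":[0,0,0.1],"roll":0},{"grip":1,"offset":[0,0,0],"roll":0}]'
python3 -m crank '[{"grip":1,"offset":[0,0,0.1],"roll":0},{"grip":1,"offset":[0,0,0],"roll":0}]'
python3 -m crank '[{"grip":1,"offset":[0,0,0.1],"roll":0},{"grip":1,"offset":[0,0,0],"roll":0}]'
```

```text
time_s: 14.8
position: [0.5534, -0.0075, 0.0339]
eef_rot: [-2.123, -2.316, 0.0]
ft_force: [-1.3, 0.6, -1.3]
width: 0.0197
time_s: 15.0
position: [0.5537, -0.0075, 0.0329]
eef_rot: [2.123, 2.316, -0.0]
ft_force: [0.1, -0.4, -1.9]
width: 0.0195
time_s: 15.2
position: [0.5536, -0.0075, 0.0318]
eef_rot: [-2.123, -2.316, 0.0]
ft_force: [-0.1, -0.8, -0.6]
width: 0.0195
```

Run:
```python
from b import *
plan([.554,-.0027,.0325],95); t=cap("top"); blade(t,arm.sense()["position"][2]+.009,C=(.5702,-.196)); print(arm.sense()["moment"])
```

```text
t 15.2 pos [ 0.5536 -0.0075  0.0318] toolx yaw 94.98 tilt [-2.e-04  0.e+00 -1.e+00] F [-0.1 -0.8 -0.6] w 0.0195 j [-0.22  0.68  1.74 -0.    0.72 -0.3 ] d_tool_cm [ 0.47  0.08 -0.07] dist 0.48
roll needed (tool z) -0.0003
blade in press frame: x range -0.13301332664122317 -0.05776461595871673 angle deg 2.156576 y at tip 0.0004273718949691519 y mid -0.0012278375 mid x -0.10171935
cap px [302.22580645 176.17741935] home cap [ 0.57015238 -0.19607202  0.0805    ]
[ 0.03144252 -0.05230574 -0.01784844]
```

```bash
python3 -m crank '[{"grip":1,"offset":[0,0.05,0.05],"roll":0},{"grip":1,"offset":[0,0,0],"roll":0}]'
python3 -m crank '[{"grip":1,"offset":[0,0,0.05],"roll":0},{"grip":1,"offset":[0,0,0],"roll":0}]'
```

```text
time_s: 15.45
position: [0.554, -0.0074, 0.0315]
eef_rot: [-2.123, -2.316, 0.0]
ft_force: [0.1, -0.8, -1.5]
width: 0.0201
time_s: 15.65
position: [0.5541, -0.0074, 0.0311]
eef_rot: [-2.123, -2.316, -0.0]
ft_force: [0.0, -0.1, 0.8]
width: 0.0201
```

```bash
python3 -m crank '[{"grip":1,"offset":[0,0,0.05],"roll":0},{"grip":1,"offset":[0,0,0],"roll":0}]'
python3 -c "
from h import *
print(arm.sense()['moment'],arm.sense()['ft_force'])"
```

```text
time_s: 15.85
position: [0.5541, -0.0073, 0.0306]
eef_rot: [-2.123, -2.316, -0.0]
ft_force: [-1.1, 0.9, 1.7]
width: 0.0199
[-0.11568599  0.04458969 -0.11961288] [-1.12608919  0.88454171  1.6557257 ]
```

The blade rests on the ledge: Fz rose by 3 N at reported z ≈ .031, so the plate top is ≈ 40.3 mm and drag is expected about 60 mm past the edge. Sliding in.

```bash
python3 -m crank '[{"grip":1,"offset":[-0.6,0,0],"roll":0},{"grip":1,"offset":[-0.6,0,0],"roll":0},{"grip":1,"offset":[-0.6,0,0],"roll":0},{"grip":1,"offset":[0,0,0],"roll":0}]'
python3 -m crank '[{"grip":1,"offset":[-0.6,0,0],"roll":0},{"grip":1,"offset":[-0.6,0,0],"roll":0},{"grip":1,"offset":[-0.6,0,0],"roll":0},{"grip":1,"offset":[0,0,0],"roll":0}]'
python3 - <<'E'
from b import *
plan([.554,-.0027,.0325],95); t=cap("top"); blade(t,.0405,C=(.5702,-.196));
E
```

```text
time_s: 16.25
position: [0.5565, -0.0268, 0.0307]
eef_rot: [2.122, 2.314, 0.0]
ft_force: [0.3, -0.6, 2.4]
width: 0.0199
time_s: 16.65
position: [0.5575, -0.0444, 0.0306]
eef_rot: [2.123, 2.315, -0.0]
ft_force: [-1.0, 1.4, 4.4]
width: 0.0195
t 16.65 pos [ 0.5575 -0.0444  0.0306] toolx yaw 94.95 tilt [ 3.e-04 -5.e-04 -1.e+00] F [-1.   1.4  4.4] w 0.0195 j [-0.28  0.69  1.73 -0.    0.72 -0.36] d_tool_cm [ 4.18  0.02 -0.19] dist 4.19
roll needed (tool z) -0.0008
blade in press frame: x range -0.08451100556178501 -0.04538797907912404 angle deg -1.7871387 y at tip -0.0006278925860639362 y mid -6.505881e-06 mid x -0.065303214
cap px [302.29508197 176.19672131] home cap [ 0.570094   -0.19629042  0.0805    ]
```

```bash
python3 -m crank '[{"grip":1,"offset":[-0.6,0,0],"roll":0},{"grip":1,"offset":[-0.6,0,0],"roll":0},{"grip":1,"offset":[-0.4,0,0],"roll":0},{"grip":1,"offset":[0,0,0],"roll":0}]'
python3 -m crank '[{"grip":1,"offset":[-0.3,0,0],"roll":0},{"grip":1,"offset":[-0.2,0,0],"roll":0},{"grip":1,"offset":[0,0,0],"roll":0}]'
```

```text
time_s: 17.1
position: [0.5587, -0.0595, 0.0307]
eef_rot: [-2.123, -2.315, -0.0]
ft_force: [-0.9, 2.2, 5.5]
width: 0.0197
time_s: 17.4
position: [0.559, -0.0638, 0.0308]
eef_rot: [-2.123, -2.315, -0.001]
ft_force: [-0.5, 4.7, 6.6]
width: 0.02
```

```bash
python3 -m crank '[{"grip":1,"offset":[-0.2,0,0],"roll":0},{"grip":1,"offset":[-0.2,0,0],"roll":0},{"grip":1,"offset":[0,0,0],"roll":0}]'
python3 -m crank '[{"grip":1,"offset":[-0.2,0,0],"roll":0},{"grip":1,"offset":[-0.1,0,0],"roll":0},{"grip":1,"offset":[0,0,0],"roll":0}]'
```

```text
time_s: 17.7
position: [0.5593, -0.0676, 0.0309]
eef_rot: [-2.123, -2.315, -0.001]
ft_force: [-0.4, 5.1, 7.6]
width: 0.0198
time_s: 18.0
position: [0.5594, -0.07, 0.031]
eef_rot: [-2.122, -2.314, -0.002]
ft_force: [-0.7, 6.6, 8.3]
width: 0.0197
```

```bash
python3 -m crank '[{"grip":1,"offset":[0,0,-0.04],"roll":0},{"grip":1,"offset":[0,0,0],"roll":0}]'
python3 - <<'E'
from b import *
plan([.554,-.0027,.0325],95); t=cap("top"); s=cap("side"); blade(t,.0405,C=(.5702,-.196)); print(arm.sense()["moment"])
r=blob(s,(0,130,70),(9,255,255),(235,145,265,175)); print("side cap",r[:2])
cv2.imwrite('pics/s7.png',cv2.resize(np.hstack([t['img'][145:215,230:340],s['img'][130:200,200:310]]),None,fx=3.5,fy=3.5,interpolation=cv2.INTER_CUBIC))
E
```

```text
time_s: 18.2
position: [0.5594, -0.0704, 0.031]
eef_rot: [-2.122, -2.315, -0.001]
ft_force: [-1.7, 5.7, 6.6]
width: 0.0198
t 18.2 pos [ 0.5594 -0.0704  0.031 ] toolx yaw 94.96 tilt [-4.0e-04  1.5e-03 -1.0e+00] F [-1.7  5.7  6.6] w 0.0198 j [-0.32  0.69  1.72  0.    0.73 -0.41] d_tool_cm [ 6.79  0.04 -0.14] dist 6.79
roll needed (tool z) -0.0007
blade in press frame: x range 0.0707233341247958 0.07510117190463454 angle deg 84.78714 y at tip 0.02036729300056083 y mid -0.0016935361 mid x 0.07308849
cap px [302.21311475 176.24590164] home cap [ 0.56993421 -0.19603263  0.0805    ]
[ 0.78860898 -0.0642544   0.03336757]Traceback (most recent call last):
  File "<stdin>", line 3, in <module>
  File "m.py", line 7, in blob
    n,l,s,ce=cv2.connectedComponentsWithStats(k); i=1+np.argmax(s[1:,4])
                                                      ~~~~~~~~~^^^^^^^^^
    return _wrapfunc(a, 'argmax', axis=axis, out=out, **kwds)
    return bound(*args, **kwds)
ValueError: attempt to get argmax of an empty sequence
```

```bash
python3 -m crank '[{"grip":1,"offset":[0,0,-0.06],"roll":0},{"grip":1,"offset":[0,0,0],"roll":0}]'
python3 -m crank '[{"grip":1,"offset":[0,0,-0.05],"roll":0},{"grip":1,"offset":[0,0,0],"roll":0}]'
python3 - <<'E'
from b import *
plan([.554,-.0027,.0325],95); t=cap("top"); s=cap("side"); print(arm.sense()["moment"])
cv2.imwrite('pics/s7.png',cv2.resize(np.hstack([t['img'][145:215,230:340],s['img'][130:200,200:310]]),None,fx=3.5,fy=3.5,interpolation=cv2.INTER_CUBIC))
E
```

```text
time_s: 18.5
position: [0.5594, -0.0711, 0.0311]
eef_rot: [-2.122, -2.315, 0.0]
ft_force: [-1.3, 3.9, 2.4]
width: 0.0197
time_s: 18.7
position: [0.5594, -0.0716, 0.0313]
eef_rot: [-2.122, -2.315, 0.001]
ft_force: [0.4, 0.2, -1.8]
width: 0.0198
t 18.7 pos [ 0.5594 -0.0716  0.0313] toolx yaw 94.98 tilt [-9.e-04 -1.e-04 -1.e+00] F [ 0.4  0.2 -1.8] w 0.0198 j [-0.33  0.69  1.72 -0.    0.73 -0.41] d_tool_cm [ 6.91  0.06 -0.12] dist 6.91
roll needed (tool z) -0.0003
[ 0.18946948 -0.12652969  0.00350734]
```

View pics/s7.png

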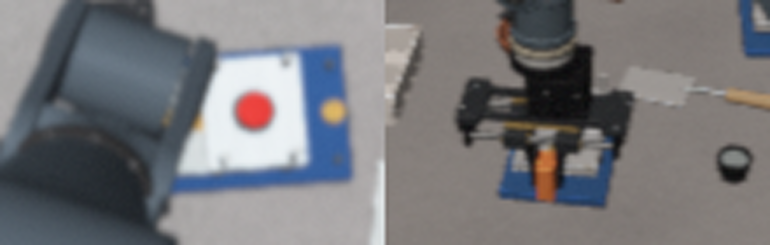

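With the downward push relieved the drag is gone (Fy 0.2, Fz −1.8), so that was friction on the lower plate. The blade lies flat and is not yet snug. I'll push on in small steps.

```bash
python3 -m crank '[{"grip":1,"offset":[-0.2,0,0.03],"roll":0},{"grip":1,"offset":[0,0,0],"roll":0}]'
python3 -m crank '[{"grip":1,"offset":[-0.2,0,0],"roll":0},{"grip":1,"offset":[0,0,0],"roll":0}]'
python3 -m crank '[{"grip":1,"offset":[-0.2,0,0],"roll":0},{"grip":1,"offset":[0,0,0],"roll":0}]'
```

```text
time_s: 19.0
position: [0.5594, -0.0731, 0.0314]
eef_rot: [-2.122, -2.315, 0.0]
ft_force: [-0.4, 2.3, -1.5]
width: 0.0195
time_s: 19.2
position: [0.5596, -0.075, 0.0315]
eef_rot: [-2.122, -2.315, 0.0]
ft_force: [-0.4, 2.7, -2.4]
width: 0.0198
time_s: 19.4
position: [0.5598, -0.077, 0.0315]
eef_rot: [-2.122, -2.315, 0.0]
ft_force: [-1.1, 3.4, -2.9]
width: 0.0202
```

```bash
python3 -m crank '[{"grip":1,"offset":[-0.15,0,0],"roll":0},{"grip":1,"offset":[0,0,0],"roll":0}]'
python3 -c "
from h import *
print(arm.sense()['moment'],arm.sense()['ft_force'])"
```

```text
time_s: 19.6
position: [0.56, -0.0785, 0.0315]
eef_rot: [-2.122, -2.315, 0.0]
ft_force: [-0.9, 4.3, -1.3]
width: 0.0199
[ 1.04870141  0.04167044 -0.01859501] [-0.90569773  4.25255173 -1.30612147]
```

Steady drag of 4.3 N with no net vertical push, so the blade is snug in both plates: wedge force is about 4 N, below the 11 N lift limit. I'll let it settle and check before handing in.

```bash
python3 -m crank '[{"grip":1,"offset":[0,0,0],"roll":0},{"grip":1,"offset":[0,0,0],"roll":0},{"grip":1,"offset":[0,0,0],"roll":0},{"grip":1,"offset":[0,0,0],"roll":0}]'
python3 - <<'E'
from b import *
plan([.554,-.0027,.0325],95); t=cap("top"); s=cap("side")
u=np.array([np.cos(np.radians(-85)),np.sin(np.radians(-85))]);n=np.array([-u[1],u[0]])
d=arm.sense()["position"][:2]-[.5702,-.196]; print("TCP press frame x,y mm",d@u*1e3,d@n*1e3,"tip past edge ~",(d@u+.138+.045)*1e3)
r=blob(t,(0,150,90),(8,255,255),(285,160,320,195)); print("cap px now",r[0],"home was 302.2,176.2; start 302.74,175.74")
for nme,c,q in(("top0",T,t),("side0",S,s)):
    D=cv2.absdiff(cv2.GaussianBlur(c["img"],(3,3),0),cv2.GaussianBlur(q["img"],(3,3),0)).max(2)
    print(nme,[tuple(b) for b in [cv2.boundingRect(k) for k in cv2.findContours((D>40).astype(np.uint8),0,1)[0]] if b[2]*b[3]>25])
E
```

```text
time_s: 20.0
position: [0.56, -0.0785, 0.0315]
eef_rot: [-2.122, -2.315, 0.0]
ft_force: [-1.3, 5.0, -2.3]
width: 0.0196
t 20.0 pos [ 0.56   -0.0785  0.0315] toolx yaw 94.99 tilt [-8.e-04  4.e-04 -1.e+00] F [-1.3  5.  -2.3] w 0.0196 j [-0.34  0.69  1.71  0.    0.74 -0.42] d_tool_cm [ 7.6   0.06 -0.1 ] dist 7.6
roll needed (tool z) -0.0003
TCP press frame x,y mm -117.89260633250655 0.1000113127449109 tip past edge ~ 65.10739366749347
cap px now [302.22580645 176.17741935] home was 302.2,176.2; start 302.74,175.74
top0 [(256, 366, 25, 18), (235, 351, 19, 11), (237, 326, 14, 9), (201, 277, 311, 107), (132, 143, 164, 241)]
side0 [(252, 227, 16, 32), (382, 187, 27, 11), (339, 183, 39, 39), (386, 158, 4, 8), (321, 158, 17, 26), (418, 154, 25, 34), (373, 154, 14, 22), (378, 151, 10, 9), (369, 149, 6, 5), (317, 147, 6, 7), (405, 140, 23, 12), (352, 118, 21, 31), (348, 113, 7, 5), (248, 109, 13, 9), (341, 107, 10, 7), (332, 82, 10, 22), (221, 0, 175, 187)]
```

```bash
python3 -c "
from cell import arm
print(arm.finish_job())"
```

```text
the job is handed in; nothing more can be done
None
```

The job is done and handed in at about 20 s. I pushed the red cap of the left press fully home and slid the taper gauge into the middle of the gap until it dragged snugly. The gripper still holds the gauge there.

- **Press:** The plate slid about 11 mm at about 6 N, then met its hard stop, where I pushed to 22 N. The last check puts the cap at its home pixel, so the upper plate has not been raised.
- **Gauge:** The blade lies flat on the lower plate, with its underside about 40.3 mm above the bench. It is about 0.1 mm off the press's centreline and parallel to it, judged from the arm's pose. The drag is steady at 4–5 N with almost no net vertical push. I estimate the wedge force at about 4 N, well under the 11 N that lifts the plate.
- **Other things:** Compared with the first pictures, only the arm and gauge areas changed. The arm hid part of the bench in the last views.

**Checks that disagreed:**
- **Fingertip height:** The real fingertips were about 22 mm above the height the robot reported. I found this from the images and confirmed it by contact, then corrected for it.
- **Tip depth:** Two estimates of how far the tip is past the plate's front edge gave about 59 and 65 mm. The stated range is 43–64 mm, so I relied on the drag force to decide it was snug.
- **Blade angle:** Two of the four camera readings of the blade angle were about 2° off, from a poor colour mask. I used the tool's own angle instead.

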